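Bring the open jar under the spout on the turntable and work the pump

TASK

Set the open jar upright in the empty compartment of the turntable tray and let go of it, then turn the tray until that jar stands with its mouth right under the spout of the pump bottle. Only then press the pump head all the way down and let it spring back up. Keep the lidded jars in their compartments and leave the other things on the dresser where they are.

Things in the scene. Friction and masses are not known exactly. Their poses are not given: they have to be found in the camera images.
- open_jar: the open amber glass jar without a lid, starting on the dresser away from the tray (0.1 to 0.2 kg): round, outside diameter 60 mm, height 70 mm, wall 4 mm, mouth 52 mm wide. Origin at the centre of its underside, z up along its axis
- jar_mouth (a point): centre of the open jar's mouth, 70 mm above its underside
- bay (a point): centre of the floor of the empty tray compartment, 24 mm above the dresser. Compartments are square, 72 mm inside, with fences 12 mm high and 5 mm thick. x points outward from the tray's axis, which lies 100 mm away; y along the tray's rim, z up. Turns with the tray
- bay_2 (a point): centre of the floor of the compartment 120 degrees counter-clockwise (seen from above) from the empty one; the same size; holds a lidded jar
- bay_3 (a point): centre of the floor of the compartment 120 degrees clockwise from the empty one; the same size; holds a lidded jar
- handle (a point): middle of the square bamboo knob on the tray's turning axis, 84 mm above the dresser. The knob is 24 x 24 mm seen from above and 28 mm high (70 to 98 mm above the dresser), on a post 14 mm thick; gripped by two faces and twisted, it turns the tray. This point's x aims at the empty compartment; the knob's faces look 45 degrees to either side of x. Tray: 300 mm disc, top 24 mm high
- tray (a joint): turning angle of the tray in rad, 0 at the start, growing counter-clockwise seen from above, limits -3.1 to 3.1. It turns with light friction (0.05 N m) and stays where it is left. The empty compartment starts 0.9 to 1.55 rad clockwise of the spout tip
- pump_head (a joint): how far the pump head is pressed down, in m: 0 up, 0.014 fully down. A spring returns it: 4 N starts it moving, about 10 N holds it fully down. Its stroke is straight down
- head_top (a point): centre of the flat round top of the pump head, 40 mm across, 178 mm above the dresser when up; moves down with the head. The white bottle under it is fixed, 56 mm across, 185 mm from the tray's axis
- spout_tip (a point): lower end of the spout, a steel tube 11 mm thick that reaches 85 mm from the pump's axis towards the tray's axis; 142.5 mm above the dresser when the head is up, and 100 mm from the tray's axis, level with the compartments' centres. Its tube lies between 142 and 177 mm above the dresser; moves down with the head
- lidded_jar_1: amber glass jar with a black lid in one of the other two compartments, diameter 56 mm, height 55 mm; origin at the centre of its underside
- lidded_jar_2: a like lidded jar in the remaining compartment; origin at the centre of its underside
- pillbox: stainless steel pillbox with a sliding latch, 62 x 95 x 26 mm, lying on the dresser; origin under its centre
- comb: purple plastic wide-tooth comb, 57 x 170 x 6 mm, lying flat; long along its y; origin near its middle on the underside
- candleholder: round concrete candleholder, empty, 90 mm across, 55 mm high; origin under its centre
- cactus: ceramic figure of a potted cactus, 105 mm high, 84 mm wide over its arms; origin under its centre
Not all that is in view belongs to the job. What is shaped like the open_jar but blue or green is not meant. What is shaped like the lidded_jar_2 but green is not meant.

How it is judged:
By the outcome, as a careful person would: the job done as asked, in the order asked, and still so for the second after the job is handed in, with the robot touching nothing.
It also fails if it takes over 67 s, if anything falls off the work surface, if the arm or the gripper's body presses on something with over 40 N, if the wrist force passes 120 N, or if a joint passes its speed limit or range.

ROBOT

A 7-joint arm with a two-finger parallel gripper is mounted at the origin on the work surface. World frame = base frame: x ahead of the robot, y to its left, z up, the work surface at z = 0. Lengths are in m, angles in rad, forces in N, time in s.
With the tool pointing down it reaches from about 0.4 to 0.875 m from the base axis. Payload 6.5 kg.
Tool frame: the origin (TCP) lies at the very end of the fingers, on their centre line; the grasp point (between the pads) lies 19 mm behind it (manip.pinch_z is the distance from the TCP to the grasp point, in m); z points along the fingers, y is the line along which they close (so a half turn about z gives the same grasp; the last joint's range is limited). The gripper opens to 88 mm and grips with 3 to 60 N. Pads are 18 mm wide; open, the fingers measure 123 mm over their backs; the gripper's body (75 mm by 187 mm) begins 45 mm behind the grasp point.
Start: joints at [-1.342, 0.536, -0.004, 1.538, 0.003, 1.067, -0.071], TCP at [0.189, 0.622, 0.239] pointing down, gripper open.
Joint ranges: [-2.7, 2.7], [-0.37, 2.16], [-1.27, 1.26], [0.24, 2.4], [-1.31, 4.45], [0.19, 1.91], [-2.76, 2.76]. Speed limits (rad/s): [2.39, 2.39, 3.14, 3.14, 3.14, 3.14, 3.14].

INTERFACE

Orientations are given as a 3x3 rotation matrix whose columns are the frame's x, y, z axes.
In Python, from rig import observe, cams, workorder, nets, manip gives the robot as it stands.
- The arm moves only by the shell command python3 -m pendant 'ROWS' [OPENING] [FORCE]. ROWS is JSON, one flat list of numbers, 4 for each row, row after row: the shift along the tool's x, y, z in m, then the turn about the tool's z in units of 8 degrees (1.0 is 8 degrees). A call has 1 to 10 rows; each row shifts and turns the commanded pose from where the row before left it, along the tool's axes as they then stand; what a row does not reach is not made up. A row lasts 1/8 s, in which the tool goes at most 62.5 mm and 10.7 degrees, less where a joint would pass 70% of its speed; a pose out of reach is approached as far as the arm can. A call with a gripper value outside its range is refused whole. OPENING is the opening, from 0 (shut) to 1 (fully open), set as the call begins (- or left out, the last holds). The fingers move at their own pace and stop on an object; FORCE is the grip in N (left out, the last holds). Time passes only in rows, so rows that do not move let the fingers close. It gives the time, the measured TCP pose, the force, the opening and the grip force at its end, in the units of the state.
- observe(): the state, without advancing time (a new reading comes with each control period).
- cams.grab_frame(name): name is "scene" or "top" or "wrist"; returns a dict with "color" (480x640x3 uint8, red, green, blue), "K" (3x3 intrinsics, pixels), "eye" and "orientation" of the camera in the world. Camera axes: x right, y up, looking along -z (the intrinsics and any distortion apply to the point x, -y, -z); pixel columns grow to the right and rows downward; lengths in m; the calibration is good to about 2 mm. A picture is of the moment at which its call begins. There is no depth.
- workorder.finish_job(): hands the job in; it is judged then, once.
Trained networks look in a picture, given as the dict that the camera call returned (one of the last four; its "shot" number tells which), for a name from the list of things; names that differ only in an ending like _2 or _b are one class to them, and where a whole thing is asked for, a point or a joint stands for the part that bears it (a point fixed in the world has none). Each returns a list of dicts, best first, with "score" (0 to 1); they miss things now and then, are a little off and sometimes report something else, mostly with a low value. They report only what shows in the picture. A call takes as long as a camera call. They do not tell look-alikes from the thing itself.
- nets.recognise(target, picture): "rect" ([left, top, right, bottom] in pixels, round what is visible of it).
- nets.place_of(target, picture): "centre" ([column, row] in pixels: a listed point, or the origin of a listed thing).
The state is a dict: "time": time; "joint_pos": joint angles; "dq": joint speeds; "joint_efforts": joint torques, N m; "position": TCP position; "eef_rot": TCP orientation; "ft_force": force on the tool from outside, world axes, zero at the start; "moment": the same for the moment, N m; "finger_gap": finger opening in m; "grasp_force": force on a finger pad.
Only numpy, scipy, OpenCV 4.12 (cv2) and the standard library are available. Lean on these libraries where they do the work, as an engineer would, in place of code of your own. Each camera call takes 0.05 s, during which the arm holds its last target. There are 200 camera calls.

## Working session

There is one attempt and no reset: what is moved stays moved. The work goes in short steps, Python scripts to look and compute and a shell command to move; the robot and the scene stay as the last step left them, time stands still between calls to the robot, and variables do not carry over. Pictures are saved under pics/ and viewed, at most 10 in all, crops included, and the job is handed in when it is done.

```bash
mkdir -p pics; ls
python3 - <<'E'
from rig import observe,cams,nets,manip
import cv2,numpy as np
o=observe();print(o['time'],o['position'],np.round(o['eef_rot'],3).tolist(),o['finger_gap'],manip.pinch_z)
ims=[]
for c in ['scene','top']:
    f=cams.grab_frame(c);print(c,f['K'],np.round(f['eye'],3),np.round(f['orientation'],3).tolist(),[k for k in f])
    cv2.imwrite(f'pics/{c}0.png',f['color'][:,:,::-1])
    for t in ['open_jar','bay','bay_2','handle','spout_tip','head_top','lidded_jar_1','pillbox','comb','candleholder','cactus','jar_mouth']:
        print(t,[(np.round(d['centre']).tolist(),round(d['score'],2)) for d in nets.place_of(t,f)][:4])
E
```

```text
pics
0.0 [0.1886806  0.62135942 0.23782179] [[-0.957, 0.29, -0.0], [0.29, 0.957, -0.002], [-0.0, -0.002, -1.0]] 0.0883698216902618 0.0187
scene [[522.66173115   0.         316.94215996]
 [  0.         522.66173115 244.60938879]
 [  0.           0.           1.        ]] [1.441 0.527 0.763] [[-0.519, -0.453, 0.725], [0.855, -0.291, 0.43], [0.016, 0.843, 0.538]] ['color', 'K', 'eye', 'orientation', 'shot']
open_jar [([219.0, 253.0], 0.95), ([210.0, 225.0], 0.83), ([241.0, 233.0], 0.79)]
bay [([343.0, 283.0], 0.81), ([343.0, 246.0], 0.78), ([283.0, 261.0], 0.77)]
bay_2 [([343.0, 283.0], 0.81), ([343.0, 246.0], 0.78), ([283.0, 261.0], 0.77)]
handle [([320.0, 244.0], 0.66), ([236.0, 211.0], 0.37)]
spout_tip [([368.0, 224.0], 0.72), ([344.0, 286.0], 0.5), ([343.0, 247.0], 0.39)]
head_top [([404.0, 221.0], 0.76)]
lidded_jar_1 [([223.0, 315.0], 0.9), ([283.0, 261.0], 0.85), ([344.0, 245.0], 0.83)]
pillbox [([485.0, 314.0], 0.86)]
comb [([276.0, 212.0], 0.59), ([321.0, 245.0], 0.59), ([343.0, 246.0], 0.57)]
candleholder [([197.0, 288.0], 0.73)]
cactus [([371.0, 351.0], 0.98)]
jar_mouth [([239
[... 350 characters left out ...]
488.0, 269.0], 0.69), ([444.0, 273.0], 0.62), ([436.0, 226.0], 0.57)]
bay [([358.0, 242.0], 0.97), ([289.0, 241.0], 0.78), ([326.0, 306.0], 0.66)]
bay_2 [([358.0, 242.0], 0.97), ([289.0, 241.0], 0.78), ([326.0, 306.0], 0.66)]
handle [([323.0, 259.0], 0.81), ([359.0, 241.0], 0.47), ([237.0, 280.0], 0.38), ([409.0, 173.0], 0.37)]
spout_tip [([284.0, 268.0], 0.98)]
head_top [([240.0, 280.0], 0.72)]
lidded_jar_1 [([324.0, 305.0], 0.97), ([363.0, 156.0], 0.85), ([360.0, 240.0], 0.64)]
pillbox [([158.0, 293.0], 0.77)]
comb [([453.0, 345.0], 0.58)]
candleholder [([409.0, 172.0], 0.86)]
cactus [([229.0, 198.0], 0.57)]
jar_mouth [([450.0, 265.0], 0.89), ([496.0, 263.0], 0.84), ([443.0, 221.0], 0.76)]
```

View pics/top0.png

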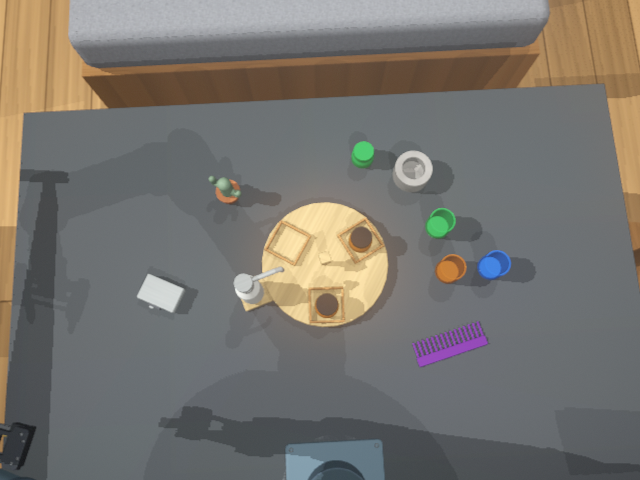

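View pics/scene0.png

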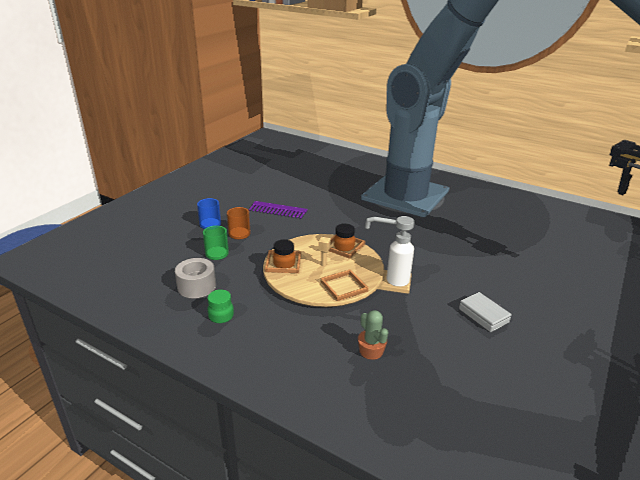

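The top view shows the amber jar upright at about (450,268), with the blue one at (494,265) and the green at (441,223). The tray's knob is at (323,259), the empty bay at (289,242) and the spout tip at (284,268). The scene view agrees, with the amber jar at (238,222).

```bash
cat > h.py <<'E'
import numpy as np
def ray(f,uv):
    K=np.array(f['K']);d=np.array([(uv[0]-K[0,2])/K[0,0],-(uv[1]-K[1,2])/K[1,1],-1.])
    return np.array(f['eye']),np.array(f['orientation'])@d
def at(f,uv,z):
    e,d=ray(f,uv);return e+d*(z-e[2])/d[2]
def proj(f,p):
    c=np.array(f['orientation']).T@(np.array(p)-f['eye']);K=np.array(f['K'])
    return np.array([K[0,0]*c[0]/-c[2]+K[0,2],K[1,1]*-c[1]/-c[2]+K[1,2]])
def find(nets,f,t,z):
    return [(np.round(at(f,d['centre'],z)[:2],4).tolist(),round(d['score'],2)) for d in nets.place_of(t,f)][:4]
E
python3 - <<'E'
from rig import cams,nets
from h import *
for c in ['top','scene']:
    f=cams.grab_frame(c);print(c, f.get('dist'))
    for t,z in [('open_jar',0),('jar_mouth',.07),('bay',.024),('handle',.084),('spout_tip',.1425),('head_top',.178),('lidded_jar_1',.024),('pillbox',0),('candleholder',0),('cactus',0),('comb',0)]:
        print(t,find(nets,f,t,z))
E
```

```text
top None
open_jar [([0.593, -0.2747], 0.94), ([0.4799, -0.2862], 0.91), ([0.4866, -0.4001], 0.89)]
jar_mouth [([0.4758, -0.3963], 0.9), ([0.4811, -0.2948], 0.88), ([0.5885, -0.2824], 0.87), ([0.6733, 0.2095], 0.34)]
bay [([0.5629, -0.0939], 0.97), ([0.5663, 0.0863], 0.83), ([0.4107, 0.0003], 0.71)]
handle [([0.516, 0.0017], 0.58)]
spout_tip [([0.4843, 0.0929], 0.68)]
head_top [([0.4541, 0.1779], 0.77)]
lidded_jar_1 [([0.5633, -0.0865], 0.83), ([0.775, -0.107], 0.82), ([0.4142, 0.0094], 0.75)]
pillbox [([0.4661, 0.3955], 0.95)]
candleholder [([0.7236, -0.2244], 0.79)]
cactus [([0.693, 0.2232], 0.77)]
comb [([0.3036, -0.2809], 0.9)]
scene None
open_jar [([0.479, -0.2884], 0.87), ([0.4816, -0.3922], 0.69)]
jar_mouth [([0.4828, -0.2861], 0.9), ([0.5948, -0.29], 0.76), ([0.4835, -0.4052], 0.68)]
bay [([0.5637, -0.0923], 0.84), ([0.5578, 0.0802], 0.82), ([0.4156, -0.0055], 0.58)]
handle [([0.5311, 0.0006], 0.65)]
spout_tip [([0.4799, 0.0924], 0.81), ([0.846, 0.2796], 0.71)]
head_top [([0.4546, 0.1717], 0.75)]
lidded_jar_1 [([0.8014, -0.0869], 0.8), ([0.4115, -0.0036], 0.66), ([0.5586, -0.0958], 0.59), ([0.4264, -0.3469], 0.29)]
pillbox [([0.4635, 0.3854], 0.77), ([0.5416, -0.1183], 0.6)]
candleholder [([0.7195, -0.2351], 0.84)]
cactus [([0.7002, 0.2204], 0.79)]
comb [([0.4808, -0.2961], 0.62), ([0.3186, -0.2799], 0.57)]
```

```bash
cat > go.py <<'E'
import sys,numpy as np
from rig import observe
# usage: go.py x y z [ydeg]: shift in tool axes now, turn units for tool-y heading (mod 180)
o=observe();R=np.array(o['eef_rot']);a=list(map(float,sys.argv[1:]))
h=np.degrees(np.arctan2(R[1,1],R[0,1]))
d=np.array(a[:3])-o['position']
print('shift',np.round(R.T@d,4),'len',round(np.linalg.norm(d),3),'heading',round(h,2),'t',o['time'],'F',np.round(o['ft_force'],1),'gap',round(o['finger_gap'],4),'q7',round(o['joint_pos'][6],2))
if len(a)>3:
    t=(h-a[3]+90)%180-90; print('turn units',round(t/8,3))
    c,s=np.cos(np.radians(t)),np.sin(np.radians(t)); Rz=np.array([[c,-s,0],[s,c,0],[0,0,1]])
    print('shift after turn',np.round((R@Rz).T@d,4))
E
python3 go.py .42 .1 .26 45
```

```text
shift [-0.3728 -0.4323 -0.0213] len 0.571 heading 73.11 t 2.5 F [ 0.4 -0.8 -0.3] gap 0.0879 q7 -0.07
turn units 3.514
shift after turn [-0.5325 -0.2056 -0.0213]
```

```bash
python3 -m pendant '[0,0,-0.02,0.88, 0,0,0,0.88, 0,0,0,0.88, 0,0,0,0.87]' 1 10; python3 -m pendant '[-0.0533,-0.0206,0,0, -0.0533,-0.0206,0,0, -0.0533,-0.0206,0,0, -0.0533,-0.0206,0,0, -0.0533,-0.0206,0,0, -0.0533,-0.0206,0,0, -0.0533,-0.0206,0,0, -0.0533,-0.0206,0,0, -0.0533,-0.0206,0,0, -0.0533,-0.0206,0,0]'; python3 go.py .45 -.25 .25 45
```

```text
time: 3.0
position: [0.1889, 0.622, 0.2588]
eef_rot: [[-0.705, 0.71, 0.0], [0.71, 0.705, 0.0], [0.0, 0.0, -1.0]]
ft_force: [-0.3, 0.3, 0.2]
finger_gap: 0.088
grasp_force: 0.0
time: 4.25
position: [0.421, 0.0979, 0.2592]
eef_rot: [[-0.708, 0.706, 0.001], [0.706, 0.708, 0.001], [-0.0, 0.001, -1.0]]
ft_force: [1.6, 0.8, 1.2]
finger_gap: 0.0881
grasp_force: 0.0
shift [-0.2663 -0.2258  0.0089] len 0.349 heading 45.05 t 4.25 F [1.6 0.8 1.2] gap 0.0881 q7 0.53
turn units 0.006
shift after turn [-0.2665 -0.2255  0.0089]
```

```bash
python3 -m pendant '[-0.038,-0.0322,0,0, -0.038,-0.0322,0,0, -0.038,-0.0322,0,0, -0.038,-0.0322,0,0, -0.038,-0.0322,0,0, -0.038,-0.0322,0,0, -0.038,-0.0322,0,0, 0,0,0,0, 0,0,0,0]'
python3 - <<'E'
from rig import cams,nets
from h import *
import cv2
for c in ['wrist','top']:
    f=cams.grab_frame(c)
    if c=='wrist': print(f['eye']);cv2.imwrite('pics/w1.png',f['color'][:,:,::-1])
    print(c,find(nets,f,'open_jar',0),find(nets,f,'jar_mouth',.07))
E
python3 go.py .480 -.288 .031 45
```

```text
time: 5.38
position: [0.4492, -0.2472, 0.2586]
eef_rot: [[-0.708, 0.707, -0.0], [0.707, 0.708, 0.001], [0.001, 0.0, -1.0]]
ft_force: [-0.8, 0.2, -0.8]
finger_gap: 0.0881
grasp_force: 0.0
[ 0.39869684 -0.19655036  0.40532536]
wrist [([0.4814, -0.2963], 0.97), ([0.5922, -0.2825], 0.8), ([0.4862, -0.3912], 0.74)] [([0.5957, -0.2807], 0.79), ([0.4793, -0.2959], 0.71), ([0.4862, -0.3985], 0.67)]
top [([0.5906, -0.2781], 0.61), ([0.479, -0.2904], 0.45)] [([0.4508, 0.3755], 0.64), ([0.4874, -0.2933], 0.59), ([0.5872, -0.2752], 0.45)]
shift [-0.0506 -0.0077  0.2278] len 0.233 heading 45.13 t 5.675 F [ 0.1 -1.   0.5] gap 0.0883 q7 1.43
turn units 0.016
shift after turn [-0.0506 -0.0076  0.2278]
```

View pics/w1.png

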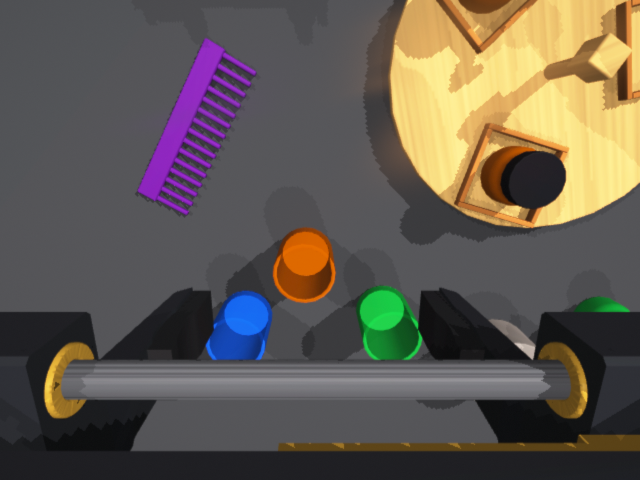

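```bash
python3 -m pendant '[-0.0535,-0.0085,0.02,0, 0,0,0.045,0, 0,0,0.045,0, 0,0,0.045,0, 0,0,0.04,0, 0,0,0.0326,0, 0,0,0,0, 0,0,0,0]' 1
python3 - <<'E'
from rig import cams
import cv2
f=cams.grab_frame('wrist');cv2.imwrite('pics/w2.png',f['color'][:,:,::-1])
E
```

```text
time: 6.68
position: [0.4819, -0.2921, 0.0323]
eef_rot: [[-0.708, 0.707, 0.001], [0.707, 0.708, -0.001], [-0.001, 0.0, -1.0]]
ft_force: [-0.3, -0.7, 0.0]
finger_gap: 0.0883
grasp_force: 0.0
```

View pics/w2.png

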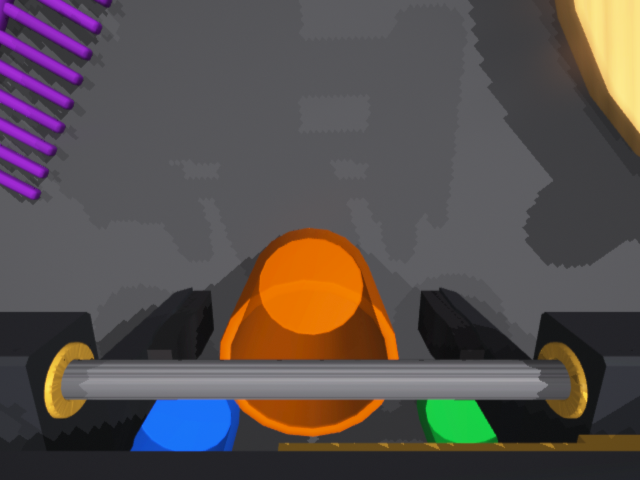

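The amber jar stands between the pads with its mouth centred at about (310,355) and its floor at (311,285). Next I'll close on it and work out its offset in the hand.

```bash
python3 -m pendant '[0,0,0,0, 0,0,0,0, 0,0,0,0, 0,0,0,0, 0,0,0,0, 0,0,0,0, 0,0,0,0, 0,0,0,0]' 0.5 20
cat > inhand.py <<'E'
from rig import cams,observe
from h import *
import cv2
f=cams.grab_frame('wrist');o=observe();R=np.array(o['eef_rot']);p=np.array(o['position'])
hsv=cv2.cvtColor(f['color'],cv2.COLOR_RGB2HSV);m=cv2.inRange(hsv,(4,200,40),(20,255,255))
m[:200]=0;m[:,:180]=0;m[:,460:]=0
n,l,s,c=cv2.connectedComponentsWithStats(m)
print(s[1:][s[1:,4]>300].tolist())
def sil(dx):
    w=[]
    for a in np.linspace(0,6.283,72): 
        q=p+R@np.array([dx[0]+.03*np.cos(a),dx[1]+.03*np.sin(a),0]);w.append((q[0],q[1],p[2]-.0323+BASE))
        w.append((q[0],q[1],p[2]-.0323+BASE+.07))
    u=np.array([proj(f,x) for x in w]);return u.min(0),u.max(0)
BASE=0.0
for dx in [(-.01,0),(-.005,0),(0,0),(.005,0),(.01,0)]: print(dx,np.round(sil(dx)).tolist())
E
python3 inhand.py
```

```text
time: 7.72
position: [0.4811, -0.2921, 0.0316]
eef_rot: [[-0.707, 0.707, 0.0], [0.707, 0.707, -0.0], [-0.0, 0.0, -1.0]]
ft_force: [-1.1, 0.2, 6.7]
finger_gap: 0.06
grasp_force: 20.0
[[226, 229, 181, 131, 17016], [240, 400, 152, 39, 4175]]
(-0.01, 0) [[226.0, 242.0], [404.0, 455.0]]
(-0.005, 0) [[225.0, 232.0], [405.0, 444.0]]
(0, 0) [[224.0, 222.0], [406.0, 433.0]]
(0.005, 0) [[223.0, 212.0], [407.0, 421.0]]
(0.01, 0) [[222.0, 202.0], [408.0, 409.0]]
```

```bash
python3 -m pendant '[0,0,-0.03,0, 0,0,-0.05,0, 0,0,-0.05,0, 0,0,-0.05,0, 0,0,-0.05,0]' - 25; python3 go.py .61 .03 .26 45
```

```text
time: 8.4
position: [0.4808, -0.2913, 0.2624]
eef_rot: [[-0.708, 0.707, -0.0], [0.707, 0.708, 0.001], [0.001, 0.0, -1.0]]
ft_force: [-0.3, -0.3, -1.1]
finger_gap: 0.0602
grasp_force: 25.0
shift [0.1356 0.3187 0.0025] len 0.346 heading 45.04 t 8.4 F [-0.3 -0.3 -1.1] gap 0.0602 q7 1.52
turn units 0.004
shift after turn [0.1358 0.3186 0.0025]
```

```bash
python3 -m pendant '[0.017,0.04,0,0, 0.017,0.04,0,0, 0.017,0.04,0,0, 0.017,0.04,0,0, 0.017,0.04,0,0, 0.017,0.04,0,0, 0.017,0.04,0,0, 0.017,0.039,0,0, 0,0,0,0, 0,0,0,0]'
python3 - <<'E'
from rig import cams,nets
from h import *
import cv2
f=cams.grab_frame('wrist');cv2.imwrite('pics/w3.png',f['color'][:,:,::-1])
for t,z in [('bay',.024),('handle',.084),('spout_tip',.1425),('head_top',.178)]: print(t,find(nets,f,t,z))
E
```

```text
time: 9.65
position: [0.6098, 0.0293, 0.2607]
eef_rot: [[-0.707, 0.707, -0.001], [0.707, 0.707, -0.001], [0.0, -0.001, -1.0]]
ft_force: [0.2, -0.3, -0.9]
finger_gap: 0.0603
grasp_force: 25.0
bay [([0.5626, 0.0802], 0.76)]
handle [([0.5141, -0.0027], 0.88)]
spout_tip [([0.4818, 0.0913], 0.66)]
head_top []
```

View pics/w3.png

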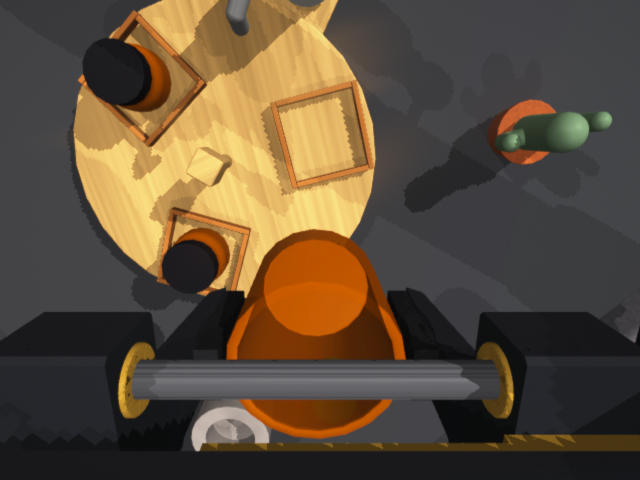

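The empty bay's fence corners (outer top) are near (272,103), (355,82), (374,165) and (293,188), and the knob is at (206,165). I'll check the bay against these corners.

```bash
python3 - <<'E'
from rig import cams
from h import *
f=cams.grab_frame('wrist')
P=np.array([at(f,u,.036)[:2] for u in [(272,103),(355,82),(374,165),(293,188)]])
c=P.mean(0);print(P.round(4).tolist(),c)
e=(P[2]-P[1]+P[3]-P[0]);print('edge deg',np.degrees(np.arctan2(e[1],e[0])),'sides',np.linalg.norm(P-np.roll(P,1,0),axis=1))
for A in [(.514,-.0025)]:
    v=c-A;print(np.linalg.norm(v),np.degrees(np.arctan2(v[1],v[0])))
E
python3 go.py .562 .080 .15 45
```

```text
[[0.5124, 0.0704], [0.5538, 0.1371], [0.621, 0.0989], [0.5808, 0.0274]] [0.5670151  0.08343247]
edge deg -30.92205214262492 sides [0.08082332 0.07854805 0.07732124 0.08200004]
0.10097024314284277 58.32794100696685
shift [0.07   0.0018 0.1112] len 0.131 heading 44.95 t 9.95 F [ 0.5  1.  -1.7] gap 0.0598 q7 0.92
turn units -0.006
shift after turn [0.07   0.0019 0.1112]
```

```bash
python3 -m pendant '[0.036,0.0033,0,0, 0.036,0.0033,0,0, 0,0,0.04,0, 0,0,0.04,0, 0,0,0.04,0, 0,0,0.03,0, 0,0,0.02,0, 0,0,0.015,0, 0,0,0,0, 0,0,0,0]'
python3 - <<'E'
from rig import cams
import cv2
f=cams.grab_frame('wrist');cv2.imwrite('pics/w4.png',f['color'][:,:,::-1])
E
```

```text
time: 11.2
position: [0.5648, 0.0857, 0.077]
eef_rot: [[-0.707, 0.707, 0.002], [0.707, 0.707, 0.0], [-0.001, 0.001, -1.0]]
ft_force: [-0.8, 0.3, -0.3]
finger_gap: 0.0599
grasp_force: 25.0
```

View pics/w4.png

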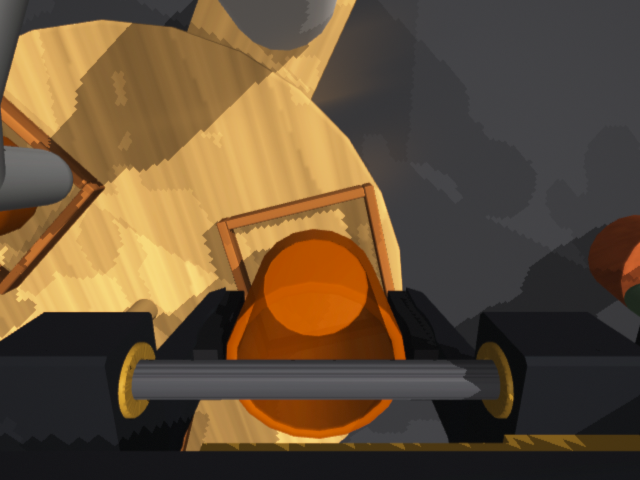

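The jar hangs just above the bay. The far fence's outer corners are at (220,222) and (372,184), so I'll check the bay position from those.

```bash
python3 - <<'E'
from rig import cams
from h import *
f=cams.grab_frame('wrist')
a=at(f,(220,222),.036)[:2];b=at(f,(372,184),.036)[:2]
d=b-a;L=np.linalg.norm(d);d/=L;n=np.array([d[1],-d[0]])
print(a,b,L,np.degrees(np.arctan2(d[1],d[0])),'bay',(a+b)/2+n*.041)
E
python3 go.py .5635 .085 .0565 45
```

```text
[0.51082294 0.07124026] [0.55151754 0.13919711] 0.07920974979905722 59.085561013880174 bay [0.56634559 0.08415463]
shift [ 0.0004 -0.0015  0.0206] len 0.021 heading 45.03 t 11.3 F [ 0.1  0.2 -1.1] gap 0.0599 q7 0.93
turn units 0.003
shift after turn [ 0.0004 -0.0015  0.0206]
```

```bash
python3 -m pendant '[0,-0.001,0.012,0, 0,0,0.007,0, 0,0,0.0015,0, 0,0,0,0, 0,0,0,0]'
```

```text
time: 11.92
position: [0.5634, 0.0846, 0.0556]
eef_rot: [[-0.707, 0.707, -0.0], [0.707, 0.707, -0.0], [-0.0, -0.0, -1.0]]
ft_force: [-0.9, -0.5, 2.8]
finger_gap: 0.0602
grasp_force: 25.0
```

```bash
python3 -m pendant '[0,0,0,0, 0,0,0,0, 0,0,0,0, 0,0,0,0]' 0.95; python3 -m pendant '[0,0,-0.03,0, 0,0,-0.05,0, 0,0,-0.05,0, 0,0,-0.05,0, 0,0,-0.05,0]'
python3 - <<'E'
from rig import cams,nets
from h import *
for c in ['wrist','top']:
    f=cams.grab_frame(c)
    for t,z in [('open_jar',.024),('jar_mouth',.094),('bay',.024),('handle',.084),('spout_tip',.1425),('head_top',.178)]: print(c,t,find(nets,f,t,z))
E
python3 go.py .514 -.002 .2 14
```

```text
time: 12.42
position: [0.5633, 0.085, 0.0556]
eef_rot: [[-0.708, 0.707, 0.0], [0.707, 0.708, 0.0], [0.0, 0.0, -1.0]]
ft_force: [-0.0, 0.2, -0.2]
finger_gap: 0.0837
grasp_force: 0.0
time: 13.05
position: [0.5631, 0.0849, 0.2873]
eef_rot: [[-0.707, 0.707, 0.0], [0.707, 0.707, 0.0], [0.0, 0.0, -1.0]]
ft_force: [0.4, 0.2, -0.3]
finger_gap: 0.0838
grasp_force: 0.0
wrist open_jar [([0.5673, 0.0819], 0.62)]
wrist jar_mouth [([0.5636, 0.0828], 0.68)]
wrist bay []
wrist handle [([0.5169, -0.0047], 0.86)]
wrist spout_tip [([0.4828, 0.0911], 0.65)]
wrist head_top [([0.4536, 0.1719], 0.85)]
top open_jar [([0.5913, -0.2785], 0.62), ([0.4558, 0.3857], 0.52)]
top jar_mouth [([0.5782, -0.271], 0.93), ([0.4777, -0.3911], 0.66), ([0.6714, 0.2063], 0.57)]
top bay [([0.5628, -0.0867], 0.8), ([0.411, -0.0014], 0.7), ([0.5684, 0.081], 0.64)]
top handle [([0.5087, 0.0001], 0.82), ([0.3054, -0.2666], 0.21)]
top spout_tip []
top head_top []
shift [-0.0265 -0.0962  0.0853] len 0.131 heading 45.03 t 13.75 F [ 0.3 -0.7  1.1] gap 0.0838 q7 0.79
turn units 3.878
shift after turn [-0.0723 -0.0687  0.0853]
```

```bash
python3 -m pendant '[0,0,0,0.97, 0,0,0,0.97, 0,0,0,0.97, 0,0,0,0.97, 0,0,0,0]' 0.65; python3 go.py .5145 -.002 .0655 14
```

```text
time: 14.38
position: [0.5633, 0.085, 0.2855]
eef_rot: [[-0.243, 0.97, -0.0], [0.97, 0.243, -0.0], [-0.0, -0.0, -1.0]]
ft_force: [1.2, -0.5, 0.0]
finger_gap: 0.057
grasp_force: 0.0
shift [-0.0724 -0.0684  0.22  ] len 0.242 heading 14.07 t 14.375 F [ 1.2 -0.5  0. ] gap 0.057 q7 0.3
turn units 0.009
shift after turn [-0.0725 -0.0683  0.22  ]
```

```bash
python3 -m pendant '[-0.0362,-0.0342,0,0, -0.0362,-0.0342,0,0, 0,0,0.05,0, 0,0,0.05,0, 0,0,0.05,0, 0,0,0.015,0, 0,0,0,0, 0,0,0,0]'
python3 - <<'E'
from rig import cams
import cv2
f=cams.grab_frame('wrist');cv2.imwrite('pics/w5.png',f['color'][:,:,::-1])
E
python3 go.py .5145 -.002 .0655 14
```

```text
time: 15.38
position: [0.5159, -0.0019, 0.1223]
eef_rot: [[-0.242, 0.97, 0.003], [0.97, 0.242, 0.0], [-0.0, 0.003, -1.0]]
ft_force: [0.3, 0.8, -1.6]
finger_gap: 0.0571
grasp_force: 0.0
shift [ 0.0002 -0.0016  0.0568] len 0.057 heading 14.03 t 15.425 F [-0.3 -0.8  0. ] gap 0.0574 q7 0.6
turn units 0.003
shift after turn [ 0.0002 -0.0016  0.0568]
```

View pics/w5.png

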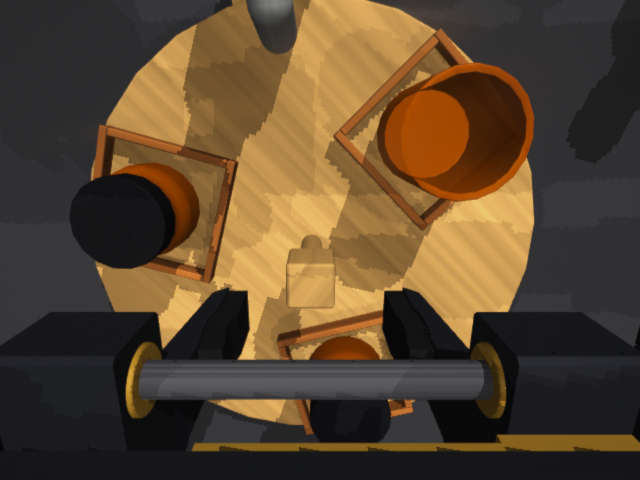

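The knob's top face spans about (287–335, 265–308), square to the fingers, and the open jar stands inside its fence. I'll check the knob centre.

Run:
```python
from rig import cams,observe
from h import *
f=cams.grab_frame('wrist');o=observe();R=np.array(o['eef_rot'])
for uv in [(311,286),(287,308),(335,308),(335,265)]:
    p=at(f,uv,.098);print(p.round(4),(R.T@(p-o['position'])).round(4))
```

```text
[ 0.5144 -0.0022  0.098 ] [-0.0001 -0.0015  0.0242]
[ 0.5056 -0.0165  0.098 ] [-0.0118 -0.0135  0.0242]
[ 0.5288 -0.0108  0.098 ] [-0.0119  0.0104  0.0242]
[0.523  0.0112 0.098 ] [0.0108 0.0101 0.0242]
```

```bash
python3 -m pendant '[0,-0.0015,0.02,0, 0,0,0.02,0, 0,0,0.0165,0, 0,0,0,0]'; python3 -m pendant '[0,0,0,0, 0,0,0,0, 0,0,0,0, 0,0,0,0, 0,0,0,0, 0,0,0,0]' 0.15 20
```

```text
time: 15.98
position: [0.5127, -0.0022, 0.0637]
eef_rot: [[-0.242, 0.97, -0.001], [0.97, 0.242, -0.0], [0.0, -0.001, -1.0]]
ft_force: [-0.1, 0.5, 0.1]
finger_gap: 0.0573
grasp_force: 0.0
time: 16.73
position: [0.5134, -0.0022, 0.0644]
eef_rot: [[-0.242, 0.97, 0.001], [0.97, 0.242, 0.0], [0.0, 0.001, -1.0]]
ft_force: [0.5, 0.1, 4.6]
finger_gap: 0.0242
grasp_force: 20.0
```

Gripped at 24 mm. I'll turn CCW by about 51°, slowly.

```bash
python3 -m pendant '[0,0,0,-0.3, 0,0,0,-0.6, 0,0,0,-0.8, 0,0,0,-0.8, 0,0,0,-0.8, 0,0,0,-0.8, 0,0,0,-0.8, 0,0,0,-0.7, 0,0,0,-0.5, 0,0,0,-0.3]'; python3 -m pendant '[0,0,0,0, 0,0,0,0]'
python3 - <<'E'
from rig import cams,nets
from h import *
import cv2
for c in ['wrist','scene','top']:
    f=cams.grab_frame(c)
    cv2.imwrite(f'pics/{c}6.png',f['color'][:,:,::-1])
    for t,z in [('open_jar',.024),('jar_mouth',.094),('spout_tip',.1425),('head_top',.178)]: print(c,t,find(nets,f,t,z))
E
```

```text
time: 17.98
position: [0.5133, -0.0022, 0.0644]
eef_rot: [[-0.908, 0.418, 0.001], [0.418, 0.908, 0.0], [-0.0, 0.001, -1.0]]
ft_force: [0.7, 0.9, 6.6]
finger_gap: 0.024
grasp_force: 20.0
time: 18.23
position: [0.5133, -0.0023, 0.0644]
eef_rot: [[-0.908, 0.42, 0.001], [0.42, 0.908, 0.0], [-0.001, 0.0, -1.0]]
ft_force: [-0.5, 1.0, 5.2]
finger_gap: 0.0234
grasp_force: 20.0
wrist open_jar [([0.4781, 0.0898], 0.93)]
wrist jar_mouth [([0.4791, 0.0909], 0.95)]
wrist spout_tip []
wrist head_top []
scene open_jar [([0.515, -0.3673], 0.92), ([0.4729, 0.0837], 0.62), ([0.6183, -0.2527], 0.6), ([0.7287, 0.226], 0.56)]
scene jar_mouth [([0.4816, 0.0854], 0.93), ([0.6254, -0.2558], 0.76), ([0.5206, -0.3683], 0.73)]
scene spout_tip [([0.4802, 0.0944], 0.59)]
scene head_top [([0.4448, 0.1665], 0.8)]
top open_jar [([0.4818, -0.3883], 0.89), ([0.5893, -0.2735], 0.83), ([0.4754, 0.0956], 0.54)]
top jar_mouth [([0.5788, -0.2733], 0.84), ([0.4768, -0.3869], 0.7), ([0.4784, 0.0975], 0.63), ([0.4555, 0.3697], 0.63)]
top spout_tip [([0.4809, 0.0956], 0.8)]
top head_top [([0.4544, 0.1846], 0.71), ([0.6684, -0.1925], 0.49)]
```

View pics/wrist6.png

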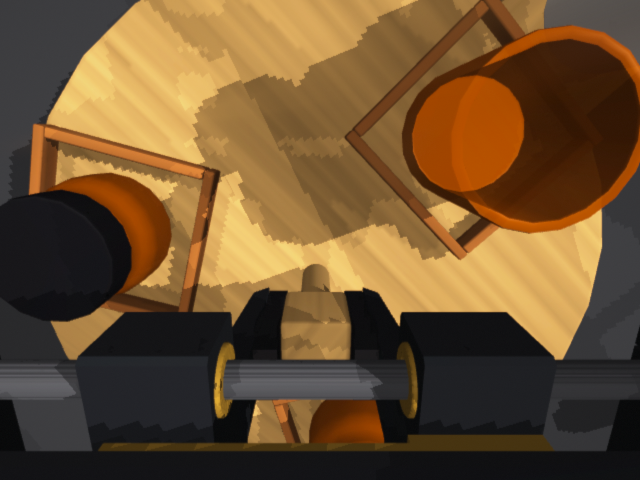

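Seen from the wrist, the jar has turned to about 110–111°, in its fence. I'll let go of the knob, rise, and compare mouth and spout from above.

```bash
python3 -m pendant '[0,0,0,0, 0,0,0,0, 0,0,0,0, 0,0,0,0]' 0.65; python3 -m pendant '[0,0,-0.03,0, 0,0,-0.05,0, 0,0,-0.055,0, 0,0,-0.055,0, 0,0,-0.04,0, 0,0,0,0, 0,0,0,0]'
python3 - <<'E'
from rig import cams,nets
from h import *
import cv2
for c in ['wrist','top','wrist']:
    f=cams.grab_frame(c)
    if c=='wrist': cv2.imwrite('pics/w7.png',f['color'][:,:,::-1])
    for t,z in [('open_jar',.024),('jar_mouth',.094),('spout_tip',.1425),('head_top',.178),('handle',.084)]: print(c,t,find(nets,f,t,z))
E
```

```text
time: 19.48
position: [0.5129, -0.0023, 0.064]
eef_rot: [[-0.908, 0.42, -0.0], [0.42, 0.908, -0.0], [0.0, -0.0, -1.0]]
ft_force: [0.6, -0.5, 0.3]
finger_gap: 0.057
grasp_force: 0.0
time: 20.35
position: [0.5124, -0.0022, 0.2933]
eef_rot: [[-0.908, 0.419, -0.001], [0.419, 0.908, 0.0], [0.001, -0.001, -1.0]]
ft_force: [0.9, 0.3, -0.8]
finger_gap: 0.0574
grasp_force: 0.0
wrist open_jar [([0.4836, -0.3774], 0.71), ([0.4777, 0.0892], 0.69), ([0.5845, -0.2636], 0.41)]
wrist jar_mouth [([0.4771, 0.0888], 0.98), ([0.4742, 0.0794], 0.73), ([0.4896, 0.1019], 0.37)]
wrist spout_tip [([0.4823, 0.0922], 0.76)]
wrist head_top [([0.4548, 0.1736], 0.98)]
wrist handle [([0.5154, -0.0028], 0.74)]
top open_jar [([0.5918, -0.278], 0.69), ([0.4688, 0.0954], 0.59), ([0.4872, -0.3804], 0.57)]
top jar_mouth [([0.4818, 0.0889], 0.83), ([0.4808, -0.3883], 0.8), ([0.5862, -0.2752], 0.55)]
top spout_tip [([0.4811, 0.0915], 0.89), ([0.44, 0.3541], 0.39)]
top head_top [([0.4498, 0.1759], 0.73)]
top handle []
wrist open_jar [([0.4819, 0.0882], 0.88), ([0.4834, -0.37], 0.69), ([0.4823, 0.1025], 0.67), ([0.53, -0.0068], 0.52)]
wrist jar_mouth [([0.4778, 0.0915], 0.77)]
wrist spout_tip [([0.3534, -0.1835], 0.55)]
wrist head_top [([0.4544, 0.1718], 0.93), ([0.6002, 0.1451], 0.68)]
wrist handle [([0.5138, -0.0048], 0.6)]
```

View pics/w7.png

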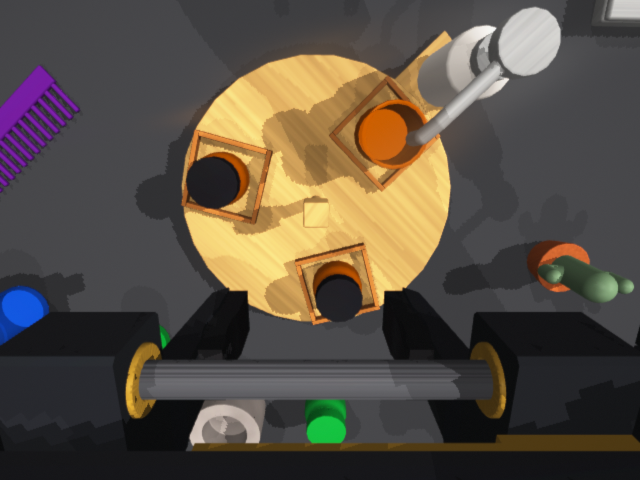

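```bash
cat > jf.py <<'E'
from rig import cams
from h import *
import cv2
from scipy.optimize import minimize
f=cams.grab_frame('wrist');img=f['color']
hsv=cv2.cvtColor(img,cv2.COLOR_RGB2HSV)
m=cv2.inRange(hsv,(4,215,60),(16,255,255))
c0=proj(f,(.4785,.0905,.06)).astype(int);B=np.zeros_like(m);cv2.circle(B,tuple(map(int,c0)),50,255,-1)
m=cv2.morphologyEx(m&B,cv2.MORPH_OPEN,np.ones((7,7)))
n,l,s,c=cv2.connectedComponentsWithStats(m);k=1+np.argmax(s[1:,4]);m=(l==k);print(s[k])
# the spout hides part: ignore its band (dilated), from projected tube
ig=np.zeros(m.shape,np.uint8)
tip=(.4820,.0924);hd=(.4544,.1728)
P=[tuple(map(int,proj(f,(*q,z)))) for q,z in [(tip,.1425),(tip,.165),(hd,.17)]]
cv2.polylines(ig,[np.array(P)],False,1,30);ok=ig==0
a=np.linspace(0,6.283,48)
def cost(x):
    w=np.array([proj(f,(x[0]+.03*np.cos(t),x[1]+.03*np.sin(t),z)) for t in a for z in(.026,.094)],np.float32)
    M=np.zeros(m.shape,np.uint8);cv2.fillConvexPoly(M,np.round(cv2.convexHull(w)*16).astype(np.int32),1,shift=4)
    return np.sum((M!=m)&ok)
best=minimize(cost,(.4785,.0905),method='Nelder-Mead',options=dict(initial_simplex=[(.4785,.0905),(.484,.0905),(.4785,.097)]))
A=np.array((.5144,-.0022));v=best.x-A
print(best.x.round(4),best.fun,np.linalg.norm(v),np.degrees(np.arctan2(v[1],v[0])))
E
python3 jf.py
```

```text
[ 356  101   51   62 2292]
[0.4795 0.0932] 1074.0 0.10161352002425632 110.11517292603938
```

Mouth centre is at about (0.480, 0.093) and the spout tip at (0.482, 0.092), so the jar is within about 2 mm. On to the pump.

```bash
python3 -m pendant '[0,0,0,0, 0,0,0,0, 0,0,0,0, 0,0,0,0]' 0 20; python3 go.py .4544 .1730 .293 65
```

```text
time: 21.8
position: [0.513, -0.0022, 0.2941]
eef_rot: [[-0.908, 0.42, -0.0], [0.42, 0.908, -0.0], [0.0, -0.0, -1.0]]
ft_force: [-0.4, -0.4, -0.4]
finger_gap: 0.0192
grasp_force: 0.0
shift [0.1267 0.1345 0.0011] len 0.185 heading 65.19 t 21.8 F [-0.4 -0.4 -0.4] gap 0.0192 q7 1.18
turn units 0.024
shift after turn [0.1272 0.134  0.0011]
```

```bash
python3 -m pendant '[0.0317,0.0336,0,0, 0.0317,0.0336,0,0, 0.0317,0.0336,0,0, 0.0317,0.0336,0,0, 0,0,0.05,0, 0,0,0.04,0, 0,0,0.012,0, 0,0,0,0, 0,0,0,0]'; python3 go.py .4544 .1730 .179
```

```text
time: 22.92
position: [0.4555, 0.1733, 0.1936]
eef_rot: [[-0.908, 0.42, 0.002], [0.42, 0.908, 0.001], [-0.002, 0.002, -1.0]]
ft_force: [0.4, 0.6, 0.0]
finger_gap: 0.0003
grasp_force: 0.0
shift [ 0.0009 -0.0007  0.0146] len 0.015 heading 65.17 t 22.925 F [0.4 0.6 0. ] gap 0.0003 q7 0.82
```

```bash
python3 -m pendant '[0,0,0.01,0, 0,0,0.004,0, 0,0,0.003,0, 0,0,0.003,0, 0,0,0.003,0, 0,0,0.003,0, 0,0,0.002,0, 0,0,0,0]'; python3 -m pendant '[0,0,0.002,0, 0,0,0,0, 0,0,0,0]'
```

```text
time: 23.92
position: [0.4544, 0.173, 0.1646]
eef_rot: [[-0.908, 0.42, -0.0], [0.42, 0.908, 0.0], [0.0, 0.0, -1.0]]
ft_force: [-3.7, -0.2, 9.1]
finger_gap: 0.0003
grasp_force: 4.6
time: 24.3
position: [0.4545, 0.173, 0.1643]
eef_rot: [[-0.908, 0.42, -0.0], [0.42, 0.908, 0.001], [0.001, 0.001, -1.0]]
ft_force: [-9.8, -4.1, 29.6]
finger_gap: 0.0004
grasp_force: 14.7
```

The head is at its stop: z holds at 0.164 and the force has jumped to 30 N. Releasing.

```bash
python3 -m pendant '[0,0,-0.003,0, 0,0,-0.005,0, 0,0,-0.01,0, 0,0,-0.02,0, 0,0,-0.04,0, 0,0,-0.05,0, 0,0,0,0, 0,0,0,0]'
python3 - <<'E'
from rig import cams,nets,observe
from h import *
import cv2
o=observe();print(o['time'],o['ft_force'])
for c in ['scene','top']:
    f=cams.grab_frame(c)
    for t,z in [('jar_mouth',.094),('spout_tip',.1425),('head_top',.178)]: print(c,t,find(nets,f,t,z))
    if c=='scene': cv2.imwrite('pics/s8.png',cv2.resize(f['color'][150:400,150:480,::-1],None,fx=2,fy=2))
E
```

```text
time: 25.3
position: [0.4539, 0.1729, 0.2895]
eef_rot: [[-0.908, 0.419, -0.001], [0.419, 0.908, -0.0], [0.0, -0.0, -1.0]]
ft_force: [-0.5, 0.3, -0.3]
finger_gap: 0.0005
grasp_force: 0.0
25.3 [-0.54945503  0.34634771 -0.32990158]
scene jar_mouth [([0.5214, -0.3684], 0.76), ([0.6276, -0.2495], 0.64), ([0.4797, 0.0866], 0.56), ([0.5866, 0.4098], 0.15)]
scene spout_tip [([0.4645, 0.0899], 0.72)]
scene head_top [([0.4554, 0.1779], 0.81)]
top jar_mouth [([0.479, 0.0928], 0.98), ([0.4785, -0.3885], 0.82), ([0.5822, -0.2762], 0.69), ([0.4406, -0.0732], 0.52)]
top spout_tip []
top head_top [([0.4548, 0.1793], 0.61)]
```

View pics/s8.png

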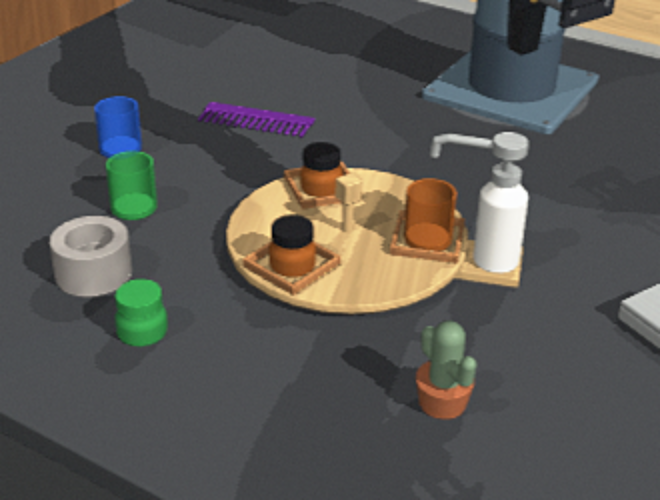

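The jar stands in the bay with its mouth at about (431,190) under the spout at (435,152). The head is back up at (510,145), and nothing else has moved.

```bash
python3 -c "
from rig import workorder;print(workorder.finish_job())"
```

```text
the job is handed in; nothing more can be done
None
```

The open jar stands upright in the tray's empty compartment with its mouth within about 2 mm of the spout by my measurement; I then pressed the pump head to its stop, it sprang back up, and the job was handed in at about 25 s with nothing else seen to have moved (the hand-in returned no verdict).

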